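Extend the lid rack to its mark and lock it

TASK

Set up the steel lid rack on the counter: first swing its brass hook fully home into the catch, then slide the leg out, with its orange cam lever still open, until the black pointer is over the red mark and pause there a moment. While holding the leg at the mark, squeeze the orange lever fully closed towards the blue tab, and finish still pinching tab and lever together, without letting go. Leave the moka pot, canister, scoop and spoon where they are.

Things in the scene. Friction and masses are not known exactly. Their poses are not given: they have to be found in the camera images.
- lid_rack: Steel lid rack fixed to the counter. Origin on the counter under the centre line of its aluminium channel (40 mm wide, top 36 mm high, y = -90 to 210 mm), at the pointer's place when the leg is fully in; z up, +y is the way the leg extends. On its +x side: a white scale strip (x 22 to 52 mm, top 34 mm high), then six empty wire slots 78 mm high (x 72 to 108 mm).
- hook (a joint): Brass hook, a flat arm swinging level about a post at the rack's x 0, y -115 mm. 0 rad: home in its catch, arm along the rack's -y; positive: swung out towards the rack's -x. Range 0 to 1.5; stiff hinge (0.05 Nm), stays where left. The steel catch behind the closed arm (rack y -153 to -171 mm) is 52 mm high.
- hook_pin (a point): Middle of the grip part of the hook's upright black pin, 14 mm diameter, reaching from 48 to 84 mm above the counter (this point 66 mm high), 68 mm from the hook's hinge axis. The arm below it is 8 mm thick with its top at 48 mm.
- hook_hinge (a point): Point on the hook's hinge axis, 66 mm above the counter.
- leg (a joint): How far the leg is drawn out along the rack's +y, m, 0 to 0.15 (end stops). 2 N friction, stays where left. Grey carriage 30 mm (x) by 64 mm, 32 mm either side of the pointer along y, top 50 mm above the counter; 125 mm beyond the pointer a steel wire hoop stands 100 mm high.
- leg_pointer (a point): On the black pointer (3 mm wide) that rides with the leg over the scale strip, 45 mm to +x of the channel's centre line. The leg is at the mark when this point has the same y as the mark in the rack's frame: the pointer lies over the 8 mm wide red band.
- mark: Red band, 26 mm (x) x 8 mm (y), on the scale strip; origin at its centre; axes parallel to the rack's. It lies at a different length each time, 65 to 120 mm from the rack's origin along y.
- leg_tab (a point): Blue upright tab fixed to the leg: 26 mm wide (x), 8 mm thick (y), 46 mm high, from 50 to 96 mm above the counter. Point at its centre line, 80 mm above the counter, 16 mm to -y of the pointer; its outer (-y) face is 20 mm to -y of the pointer.
- cam_lever (a joint): Sliding cam lever on the leg. 0 = open, 0.016 m = fully closed (end stop), moving along the rack's -y to the tab. Takes 9 N, more than the leg's friction, so pushed alone it drags the leg; stays where left. Both fingers of a parallel gripper move in as it closes, so the hand must go 8 mm to the rack's -y during the squeeze for the leg to stay put.
- lever_thumb (a point): Orange upright thumb piece of the cam lever: 26 mm wide (x), 10 mm thick (y), from 56 to 96 mm above the counter. Point at its centre line, 80 mm above the counter. Open, its outer (+y) face is 24 mm to +y of the pointer (44 mm over tab and thumb piece together); closed, 8 mm to +y (28 mm together).
- moka_pot: Aluminium moka pot with black handle, 152 mm high, about 100 mm across; loose, leave alone. Origin at the centre of its underside.
- canister: White ceramic coffee canister with steel press-button lid, 100 mm diameter, 124 mm high; loose, leave alone. Origin at the centre of its underside.
- scoop: Yellow plastic measuring scoop, 140 mm long, 28 mm high; loose, leave alone. Origin at the counter under it.
- spoon: Bamboo spoon, 200 mm long, lying; loose, leave alone. Origin at the counter under its middle.

How it is judged:
By the outcome, as a careful person would: the job done as asked, in the order asked, and still so for the second after the job is handed in, while the arm keeps its last pose, push and grip.
It also fails if it takes over 64 s, if anything falls off the work surface, if the arm or the gripper's body presses on something with over 40 N, if the wrist force passes 120 N, or if a joint passes its speed limit or range.

ROBOT

A 6-joint arm with a two-finger parallel gripper is mounted at the origin on the work surface. World frame = base frame: x ahead of the robot, y to its left, z up, the work surface at z = 0. Lengths are in mm, angles in rad, forces in N, time in s.
With the tool pointing down it reaches from about 400 to 925 mm from the base axis. Payload 12.5 kg.
Tool frame: the origin (TCP) lies midway between the tips of the shut fingers; the grasp point (between the pads) lies 19 mm behind it; z points along the fingers, y is the line along which they close (so a half turn about z gives the same grasp; the last joint's range is limited). The gripper opens to 95 mm and grips with 3 to 60 N. Pads are 20 mm wide; open, the fingers measure 119 mm over their backs; the gripper's body (75 mm by 180 mm) begins 59 mm behind the grasp point.
Start: joints at [1.089, 0.491, 1.559, -0, 1.092, -0.106], TCP at [229.371, 581.411, 190.461] pointing down, gripper open.
Joint ranges: [-3.1, 3.1], [-0.84, 2.19], [0.05, 2.79], [-1.13, 4.28], [0.06, 2.93], [-2.69, 2.69]. Speed limits (rad/s): [2.22, 2.22, 2.79, 3.14, 3.14, 3.14].

INTERFACE

Orientations are given as [roll, pitch, yaw] about the fixed x, y, z axes, in that order (R = Rz(yaw) Ry(pitch) Rx(roll)).
In Python, from cell import env gives the robot as it stands.
- The arm moves only by the tool arm_command, never from a script. Its argument "targets" is a list of rows, each a list of 5 numbers: the shift along the tool's x, y, z in mm, then the turn about the tool's z in degrees, then the opening, from 0 (shut) to 1 (fully open). In form: [[tx, ty, tz, roll, fingers], ...]. A call has 1 to 5 rows; each row is the pose to reach, as a shift and turn from the pose commanded when the call began, along the tool's axes at that moment; what a row does not reach only later rows make up. A row lasts 1/10 s, in which the tool goes at most 50 mm and 8.59 degrees, less where a joint would pass 70% of its speed; a pose out of reach is approached as far as the arm can. A call with a gripper value outside its range is refused whole. The fingers move at their own pace and stop on an object; the grip force is fixed at half the most. Time passes only in rows, so rows that repeat a pose let the fingers close. It gives the time, the measured TCP pose, the force, the opening and the grip force at its end, in the units of the state.
- env.state(): the state, without advancing time (a new reading comes with each control period).
- env.read_camera(name): name is "scene" or "top" or "wrist"; returns a dict with "frame" (420x560x3 uint8, red, green, blue), "vertical_fov" (degrees; the focal length in pixels is half the picture's height over the tangent of half this angle, whatever the lens; pixels are square), "cx", "cy" (the principal point, pixels), "k1" (the pictures are not rectified: a ray, as slopes to the right and down, at radius r is drawn at 1 + k1 r^2 times it, then the intrinsics apply), "world_from_camera" (4x4, takes a point from camera to world coordinates); the wrist camera has in their place "hand_eye" (4x4, takes a point from camera to tool coordinates, whose origin is the TCP and whose axes are the flange's). Camera axes: x right, y down, z forward; pixel columns grow to the right and rows downward; lengths in mm; the calibration is good to about 2 mm. A picture is of the moment at which its call begins: read the wrist's pose just before it. There is no depth.
- env.job_done(): hands the job in; it is judged then, once.
The state is a dict: "t": time; "joints": joint angles; "qvel": joint speeds; "tau": joint torques, N m; "eef_pos": TCP position; "tcp_rot": TCP orientation; "ft_force": force on the tool from outside, world axes, zero at the start; "moment": the same for the moment, N m; "opening": opening from 0.0 (shut) to 1.0 (fully open); "grip_force": force on a finger pad.
Only numpy, scipy, OpenCV 4.12 (cv2) and the standard library are available. Lean on these libraries where they do the work, as an engineer would, in place of code of your own. Each camera call takes 0.05 s, during which the arm holds its last target. There are 200 camera calls.

## Working session

There is one attempt and no reset: what is moved stays moved. The work goes in short steps, Python scripts to look and compute and a tool call to move; the robot and the scene stay as the last step left them, time stands still between calls to the robot, and variables do not carry over. Pictures are saved under pics/ and viewed, at most 10 in all, crops included, and the job is handed in when it is done.

Besides the shell and the picture viewer there is one more tool, called after ">>>" in YAML: its name, and indented under it one key for each argument. arm_command: Moves the arm, as the interface text tells. Its arguments: {"type":"object","properties":{"targets":{"type":"array","items":{"type":"array","items":{"type":"number"}}}},"required":["targets"]}

```bash
mkdir -p pics; ls; cat > h.py <<'E'
import numpy as np, cv2
from cell import env
from scipy.spatial.transform import Rotation as R
def cam(n):
    s=env.state(); c=env.read_camera(n); f=c["frame"]; 
    if n=="wrist":
        T=np.eye(4); T[:3,:3]=R.from_euler('xyz',s["tcp_rot"]).as_matrix() if np.size(s["tcp_rot"])==3 else np.array(s["tcp_rot"]).reshape(3,3)
        T[:3,3]=s["eef_pos"]; c["T"]=T@np.array(c["hand_eye"])
    else: c["T"]=np.array(c["world_from_camera"])
    c["F"]=f.shape[0]/2/np.tan(np.radians(c["vertical_fov"])/2)
    return c
def plane(c,u,v,z):
    d=np.array([(u-c["cx"])/c["F"],(v-c["cy"])/c["F"]]); x=d.copy()
    for _ in range(20): x=d/(1+c["k1"]*(x@x))
    r=c["T"][:3,:3]@np.array([x[0],x[1],1]); o=c["T"][:3,3]
    return o+r*(z-o[2])/r[2]
def save(c,n): cv2.imwrite(f"pics/{n}.png",c["frame"][:,:,::-1])
E
python3 - <<'E'
from h import *
print(env.state())
for n in ("top","scene"):
    c=cam(n); save(c,n+"0"); print(n,c["T"].round(2).tolist(),c["F"],c["cx"],c["cy"],c["k1"])
a=cv2.imread("pics/top0.png")
E
```

```text
pics
{'t': 0.0, 'joints': array([ 1.08939365e+00,  4.91553535e-01,  1.55943537e+00, -3.37036091e-05,
        1.09169116e+00, -1.05584627e-01]), 'qvel': array([-0.00020642, -0.00168853,  0.00191931, -0.00115814, -0.00173589,
        0.00019109]), 'tau': array([-1.91343832e-03, -6.12640071e+01, -2.58183235e+01,  6.92352327e-02,
        4.80918330e-02, -8.76712147e-05]), 'eef_pos': array([229.25228471, 581.15499661, 189.8703512 ]), 'tcp_rot': array([-3.14050814e+00, -8.48759862e-05,  2.76579011e+00]), 'ft_force': array([ 0.75074789,  0.46776295, -0.05744177]), 'moment': array([-0.00829195,  0.00412759, -0.01990422]), 'grip_force': 0.0, 'opening': 0.9975308270862439}
top [[0.02, -1.0, 0.07, 556.79], [-1.0, -0.02, 0.0, -13.51], [-0.0, -0.07, -1.0, 1459.81], [0.0, 0.0, 0.0, 1.0]] 529.2311027080113 270.91536644776073 209.61988898234773 0.016530812350290976
scene [[0.46, 0.53, -0.71, 1555.61], [0.89, -0.27, 0.37, -471.78], [0.0, -0.81, -0.59, 852.19], [0.0, 0.0, 0.0, 1.0]] 488.76212664009597 288.9224433290855 207.30820902133894 0.019263129762953544
```

View pics/top0.png

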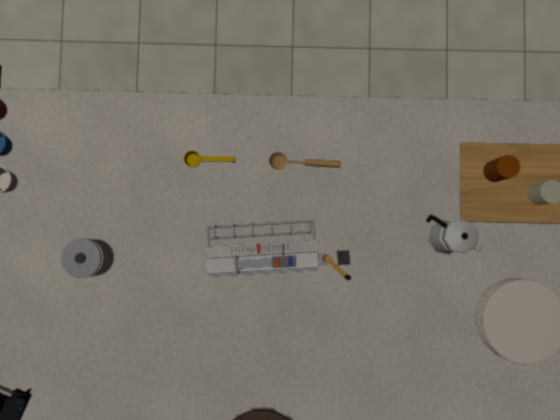

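View pics/scene0.png

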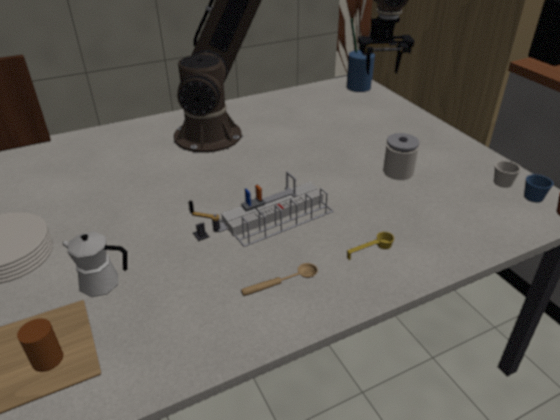

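The top view shows the rack lying almost along world y: red mark at about (258,248), pointer (283,250), lever (277,262), tab (291,261), hook hinge (325,258) and pin (348,277). The scene view agrees, and the hook is swung out with nothing near it.

```bash
python3 - <<'E'
from h import *
c=cam("top"); f=c["frame"][200:300,190:370]
cv2.imwrite("pics/topc.png",cv2.resize(f[:,:,::-1],None,fx=4.4,fy=4.4,interpolation=cv2.INTER_CUBIC))
hsv=cv2.cvtColor(f,cv2.COLOR_RGB2HSV)
def m(lo,hi,n,z):
    k=cv2.inRange(hsv,lo,hi); _,_,st,ce=cv2.connectedComponentsWithStats(k); i=1+np.argmax(st[1:,4]); u,v=ce[i]+[190,200]
    print(n,st[i],u.round(1),v.round(1),plane(c,u,v,z).round(1))
m((0,150,80),(6,255,255),"mark",34); m((172,120,80),(180,255,255),"mark2",34)
m((7,150,80),(14,255,255),"lever",96); m((105,100,60),(125,255,255),"tab",96); m((15,120,80),(25,255,255),"brass",48)
for n,u,v,z in(("hinge",325,258,48),("pin",348,277,84),("ptr",283,250,36)): print(n,plane(c,u,v,z).round(1))
E
```

```text
mark [68 45  1  7  7] 258.0 248.0 [554.6  23.2  34. ]Traceback (most recent call last):
  File "<stdin>", line 8, in <module>
  File "<stdin>", line 6, in m
    return _wrapfunc(a, 'argmax', axis=axis, out=out, **kwds)
    return bound(*args, **kwds)
ValueError: attempt to get argmax of an empty sequence
```

View pics/topc.png

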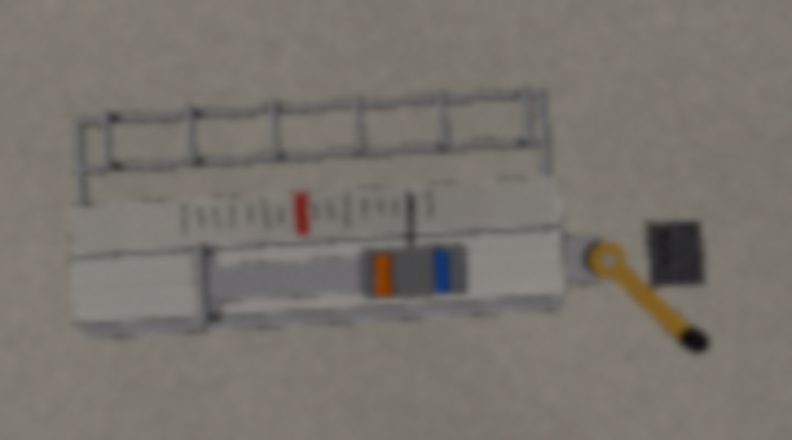

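The crop shows the mark at (302,213), pointer (410,208), lever (381,273), tab (442,270), hinge (605,259) and pin top (695,341), in crop pixels at a scale of 4.4. I'll turn these into world positions.

```bash
python3 - <<'E'
from h import *
c=cam("top")
P={}
for n,u,v,z in(("mark",302,213,34),("ptr",410,208,36),("tab",442,270,96),("lever",381,273,96),("hinge",605,259,50),("pin",695,341,84),("s1",563,178,34),("s0",70,206,34),("slotR",548,90,78),("slotL",78,118,78)):
    P[n]=plane(c,190+u/4.4,200+v/4.4,z); print(n,P[n].round(1))
for a,b in(("s0","s1"),("slotL","slotR"),("lever","tab"),("mark","ptr")):
    d=P[a]-P[b]; print(a,b,np.degrees(np.arctan2(-d[0],d[1])).round(2), np.hypot(*d[:2]).round(1))
d=P["pin"]-P["hinge"]; print(np.hypot(*d[:2]),np.degrees(np.arctan2(-d[0],-d[1])))
E
```

```text
mark [553.5  21.5  34. ]
ptr [558.  -44.3  36. ]
tab [522.4 -62.4  96. ]
lever [519.8 -26.9  96. ]
hinge [ 530.  -162.1   50. ]
pin [ 484. -212.   84.]
s1 [ 578.4 -137.5   34. ]
s0 [554.7 163.3  34. ]
slotR [ 629.7 -123.9   78. ]
slotL [606.9 154.7  78. ]
s0 s1 4.52 301.6
slotL slotR 4.68 279.5
lever tab 4.09 35.6
mark ptr 3.92 66.0
67.84194266478599 42.727562956922206
```

```bash
cat >> h.py <<'E'
def go(p,yaw):
    s=env.state(); r=R.from_euler('xyz',s["tcp_rot"]).as_matrix()
    d=r.T@(np.array(p)-s["eef_pos"]); dy=np.degrees(s["tcp_rot"][2])-yaw; dy=(dy+180)%360-180
    print("t",round(s["t"],2),"shift",d.round(1),"roll",round(dy,1))
    return d
E
python3 - <<'E'
from h import *
go((450,220,190),100)
E
```

```text
t 0.2 shift [-3.379e+02 -2.551e+02  3.000e-01] roll 58.5
```

>>> arm_command:
  targets:
    - [-190, -145, 0, 38, 1]
    - [-190, -145, 0, 38, 1]
    - [-190, -145, 0, 38, 1]
    - [-190, -145, 0, 38, 1]
    - [-190, -145, 0, 38, 1]

```text
t: 0.7
eef_pos: [353.7, 374.6, 190.5]
tcp_rot: [3.142, 0.0, 2.096]
ft_force: [0.9, 0.4, 0.5]
opening: 0.998
grip_force: 0.0
```

```bash
python3 - <<'E'
from h import *
go((460,100,190),90);go((484,-212,170),80)
E
```

```text
t 0.7 shift [-290.9  -45.8    0.5] roll 30.1
t 0.7 shift [-572.8 -181.6   20.6] roll 40.1
```

>>> arm_command:
  targets:
    - [-240, -45, 0, 35, 1]
    - [-240, -45, 0, 35, 1]
    - [-240, -45, 0, 35, 1]
    - [-240, -45, 0, 35, 1]
    - [-240, -45, 0, 35, 1]

```text
t: 1.2
eef_pos: [436.2, 145.0, 190.6]
tcp_rot: [3.141, -0.0, 1.486]
ft_force: [0.8, 0.9, 0.4]
opening: 1.001
grip_force: 0.0
```

```bash
python3 - <<'E'
from h import *
go((484,-205,170),80)
E
```

```text
t 1.2 shift [-344.7   77.3   20.6] roll 5.1
```

>>> arm_command:
  targets:
    - [-240, 55, 0, 5, 1]
    - [-240, 55, 0, 5, 1]
    - [-240, 55, 0, 5, 1]
    - [-240, 55, 0, 5, 1]
    - [-240, 55, 0, 5, 1]

```text
t: 1.7
eef_pos: [471.6, -98.8, 190.5]
tcp_rot: [3.141, -0.0, 1.404]
ft_force: [0.4, 1.0, -0.6]
opening: 1.002
grip_force: 0.0
```

>>> arm_command:
  targets:
    - [-50, 11, 0, 0, 1]
    - [-95, 20, 0, 0, 1]
    - [-95, 20, 0, 0, 1]
    - [-95, 20, 0, 0, 1]
    - [-95, 20, 0, 0, 1]

```text
t: 2.2
eef_pos: [475.5, -192.6, 190.4]
tcp_rot: [-3.141, -0.0, 1.405]
ft_force: [-0.3, 0.2, -0.0]
opening: 1.003
grip_force: 0.0
```

```bash
python3 - <<'E'
from h import *
go((484,-212,170),80)
c=cam("wrist"); save(c,"w1"); print(np.array(c["hand_eye"]).round(2).tolist(),c["F"],c["T"][:3,3])
E
```

```text
t 2.2 shift [-17.7  11.6  20.3] roll 0.5
[[0.0, -0.97, -0.24, 68.48], [1.0, 0.0, 0.0, 0.11], [-0.0, -0.24, 0.97, -195.11], [0.0, 0.0, 0.0, 1.0]] 363.86043094637995 [ 486.94494277 -125.16557756  385.48441597]
```

View pics/w1.png

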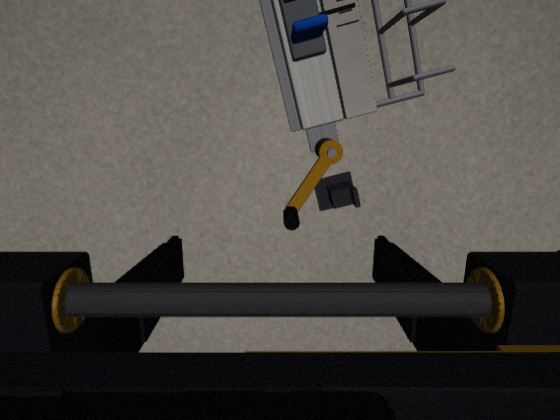

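The wrist view shows the brass arm running from the hinge at about (331,153) to the black pin, with its top at about (291,221). The open catch is at (343,193), and the fingers straddle further down.

```bash
python3 - <<'E'
from h import *
c=cam("wrist")
h=plane(c,331,153,54)[:2]; p=plane(c,291,221,84)[:2]; print(h,p,np.hypot(*(p-h)), plane(c,341,195,52))
a=np.radians(4.5); home=h+68*np.array([np.sin(a),-np.cos(a)]); print("home",home)
go((*p,60),80); go((*home,60),80)
E
```

```text
[ 529.33597051 -164.54389745] [ 483.99322842 -213.13935935] 66.46414956812637 [ 533.82220706 -205.11744715   52.        ]
home [ 534.67118902 -232.33427614]
t 2.3 shift [-19.2  11.6 130.5] roll 0.6
t 2.3 shift [-29.9  64.8 130.5] roll 0.6
```

>>> arm_command:
  targets:
    - [-19, 12, 40, 0, 0.5]
    - [-19, 12, 80, 0, 0.5]
    - [-19, 12, 110, 0, 0.5]
    - [-19, 12, 128, 0, 0.5]
    - [-19, 12, 128, 0, 0.5]

```text
t: 2.8
eef_pos: [483.6, -212.6, 60.5]
tcp_rot: [-3.138, -0.002, 1.406]
ft_force: [-0.0, 0.5, 0.1]
opening: 0.634
grip_force: 0.0
```

>>> arm_command:
  targets:
    - [0, 0, 0, 0, 0.3]
    - [0, 0, 0, 0, 0]
    - [0, 0, 0, 0, 0]
    - [0, 0, 0, 0, 0]
    - [0, 0, 0, 0, 0]

```text
t: 3.3
eef_pos: [484.5, -214.3, 62.9]
tcp_rot: [3.141, 0.0, 1.404]
ft_force: [0.0, -0.5, -0.3]
opening: 0.216
grip_force: 0.0
```

```bash
python3 - <<'E'
from h import *
s=env.state(); print(s["eef_pos"],s["opening"],s["grip_force"],s["ft_force"])
h=np.array([529.8,-163.5]); 
a0=np.arctan2(*(h-s["eef_pos"][:2]))
for k in np.radians([32,20,10,3,0,-2,-4]):
    a=k-np.radians(4.5); go((*(h-67.5*np.array([np.sin(a),np.cos(a)])),62),80)
E
```

```text
[ 484.51361268 -214.29917003   62.94091313] 0.21576424165603716 0.0 [ 0.04076084 -0.52552109 -0.34092774]
t 3.3 shift [-6.6 15.4  1. ] roll 0.5
t 3.3 shift [-9.5 29.2  1. ] roll 0.5
t 3.3 shift [-9.7 41.   1. ] roll 0.5
t 3.3 shift [-8.7 49.2  1. ] roll 0.5
t 3.3 shift [-7.9 52.6  1. ] roll 0.5
t 3.3 shift [-7.3 54.9  1. ] roll 0.5
t 3.3 shift [-6.6 57.1  1. ] roll 0.5
```

Fingers aren't on the pin yet; let them close.

>>> arm_command:
  targets:
    - [0, 0, 0, 0, 0]
    - [0, 0, 0, 0, 0]
    - [0, 0, 0, 0, 0]
    - [0, 0, 0, 0, 0]

```text
t: 3.7
eef_pos: [484.4, -214.2, 62.4]
tcp_rot: [3.142, -0.0, 1.404]
ft_force: [0.4, 0.2, -1.1]
opening: 0.004
grip_force: 0.0
```

```bash
python3 - <<'E'
from h import *
a=cam("wrist")["frame"]; b=cam("top")["frame"][230:310,300:400]
b=cv2.resize(b,(525,420),interpolation=cv2.INTER_CUBIC)
cv2.imwrite("pics/m2.png",cv2.resize(np.hstack([a[:,140:440],b])[:,:,::-1],None,fx=.96,fy=.96))
E
```

```text
(no output)
```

View pics/m2.png

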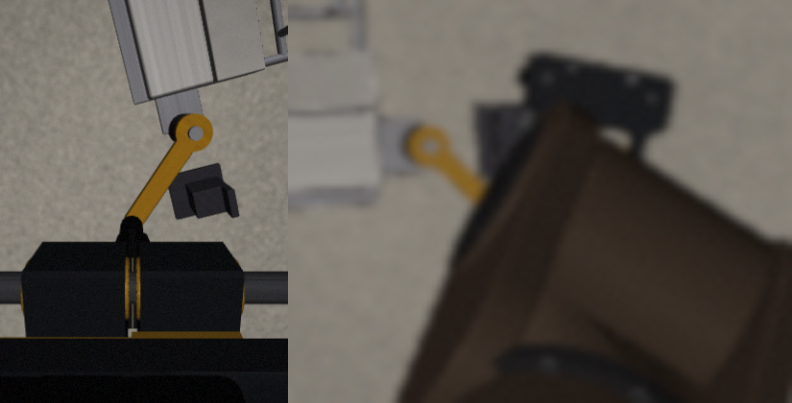

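The picture shows the shut fingers just behind the pin: the arm ends at about (131,225) in the view, in front of the fingertips. So the pads passed it on the tool's −x side.

```bash
python3 - <<'E'
from h import *
s=env.state();c=cam("wrist")
T=np.linalg.inv(c["T"])
def px(p):
    q=T@np.r_[p,1]; x=q[:2]/q[2]; x=x*(1+c["k1"]*(x@x)); return (c["F"]*x+[c["cx"],c["cy"]]).round(1)
print(px(s["eef_pos"]),px([484,-213,84]),px([484,-213,66]),px([484,-213,48]))
h=plane(c,194/.96+140,132/.96,54); print("hinge",h)
for v in (220,232,240): print(v,plane(c,131/.96+140,v/.96,84),plane(c,131/.96+140,v/.96,48))
save(c,"w3"); 
E
python3 -c "
import cv2;a=cv2.imread('pics/w3.png')[190:270,220:340];cv2.imwrite('pics/w3c.png',cv2.convertScaleAbs(cv2.resize(a,None,fx=5,fy=5,interpolation=cv2.INTER_CUBIC),alpha=3,beta=10))"
```

```text
[277.3 241. ] [276.2 253.1] [276.3 241.2] [276.4 231.3]
hinge [ 528.89718326 -163.70946185   54.        ]
220 [ 486.22170814 -200.50041164   84.        ] [ 484.23234105 -211.66377146   48.        ]
232 [ 485.13149361 -206.99697758   84.        ] [ 482.91589048 -219.50847334   48.        ]
240 [ 484.39382005 -211.39274018   84.        ] [ 482.02513847 -224.81642334   48.        ]
```

View pics/w3c.png

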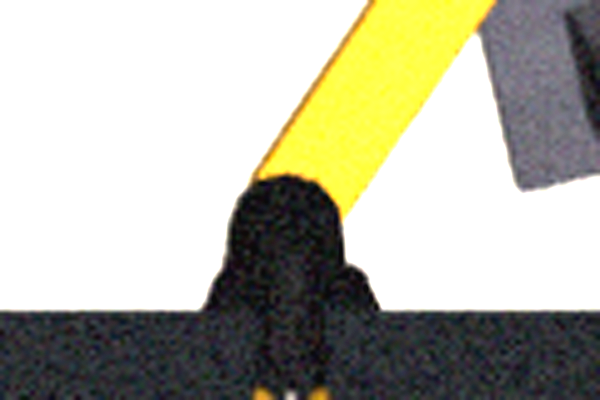

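>>> arm_command:
  targets:
    - [0, 0, 0, 0, 0.6]
    - [0, 0, 0, 0, 0.6]
    - [0, 0, 0, 0, 0.6]
    - [0, 0, 0, 0, 0.6]
    - [0, 0, 0, 0, 0.6]

```text
t: 4.35
eef_pos: [484.4, -214.2, 62.4]
tcp_rot: [3.142, -0.0, 1.404]
ft_force: [-0.0, -0.8, -0.2]
opening: 0.371
grip_force: 0.0
```

```bash
python3 - <<'E'
from h import *
print(env.state()["opening"])
a=cam("wrist")["frame"]; save({"frame":a},"w4")
a=cv2.resize(a[150:300,170:390],None,fx=3,fy=3,interpolation=cv2.INTER_CUBIC)
b=cam("scene")["frame"][180:260,160:260]
b=cv2.resize(b,(562,450),interpolation=cv2.INTER_CUBIC)
cv2.imwrite("pics/m4.png",cv2.convertScaleAbs(cv2.resize(np.hstack([a,b])[:,:,::-1],None,fx=.65,fy=.65),alpha=2.2,beta=5))
E
```

```text
0.3709237017871149
```

View pics/m4.png

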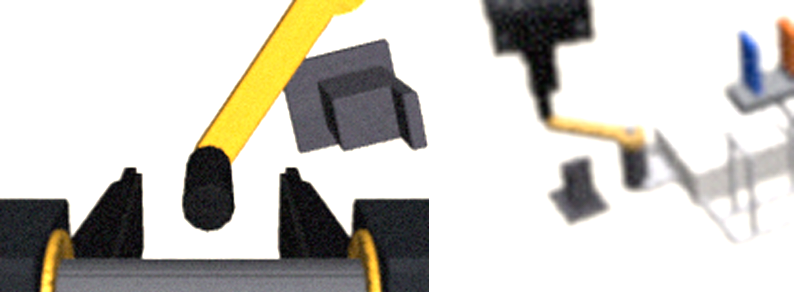

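The pin is clearly between the open fingers: its base is at about (276,235) and its top at (277,255) in the full image, with the tips on either side. I don't need a tight grip, so I'll sweep the hook home with the trailing finger along the arc.

>>> arm_command:
  targets:
    - [-3, 8, 0, 0, 0.3]
    - [-6, 15, 0, 0, 0.3]
    - [-8, 22, 0, 0, 0.3]
    - [-9, 29, 0, 0, 0.3]
    - [-9, 29, 0, 0, 0.3]

```text
t: 4.95
eef_pos: [512.4, -228.2, 62.3]
tcp_rot: [3.141, 0.0, 1.404]
ft_force: [-1.0, -0.1, -0.3]
opening: 0.302
grip_force: 0.0
```

```bash
python3 - <<'E'
from h import *
c=cam("wrist"); save(c,"w5")
a=cv2.resize(c["frame"][110:310,150:410],None,fx=3,fy=3,interpolation=cv2.INTER_CUBIC)
cv2.imwrite("pics/w5c.png",cv2.convertScaleAbs(a[:,:,::-1],alpha=2.2,beta=5))
E
```

```text
(no output)
```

View pics/w5c.png

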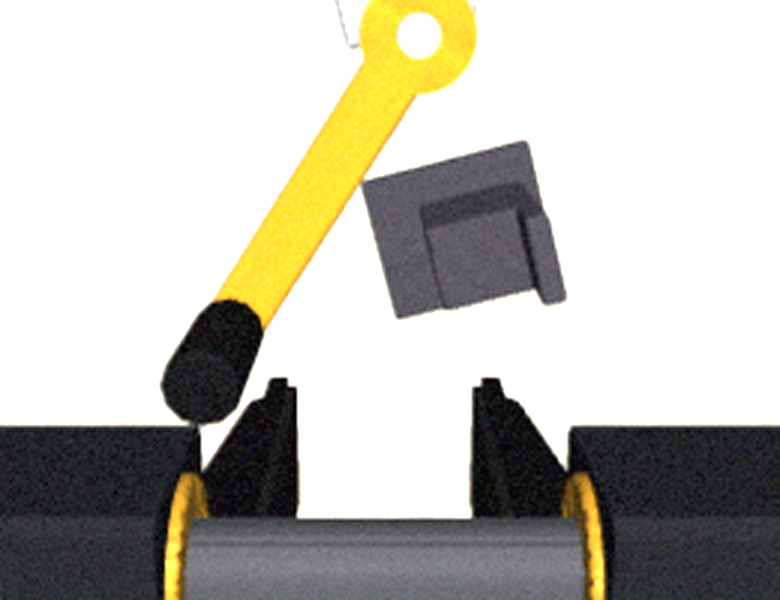

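The hook hasn't moved: the finger passed over the pin, and the tips appear at v≈236 beside the pin top. The fingertips seem higher than the reported TCP. I'll probe the bare counter lightly to find the true tip height.

>>> arm_command:
  targets:
    - [0, 0, -30, 0, 0.1]
    - [-20, -40, -30, 0, 0]
    - [-20, -80, -30, 0, 0]
    - [-20, -80, 10, 0, 0]
    - [-20, -80, 35, 0, 0]

```text
t: 5.5
eef_pos: [428.2, -234.2, 26.9]
tcp_rot: [3.141, 0.0, 1.404]
ft_force: [-0.2, 0.1, 0.5]
opening: 0.009
grip_force: 0.0
```

>>> arm_command:
  targets:
    - [0, 0, 3, 0, 0]
    - [0, 0, 6, 0, 0]
    - [0, 0, 8, 0, 0]
    - [0, 0, 10, 0, 0]
    - [0, 0, 10, 0, 0]

```text
t: 6.0
eef_pos: [429.5, -234.4, 17.8]
tcp_rot: [3.141, 0.0, 1.405]
ft_force: [0.7, -0.0, 0.6]
opening: 0.003
grip_force: 0.0
```

>>> arm_command:
  targets:
    - [0, 0, 3, 0, 0]
    - [0, 0, 6, 0, 0]
    - [0, 0, 8, 0, 0]
    - [0, 0, 10, 0, 0]
    - [0, 0, 10, 0, 0]

```text
t: 6.5
eef_pos: [429.1, -234.3, 7.1]
tcp_rot: [-3.141, -0.0, 1.404]
ft_force: [0.4, -0.2, 0.3]
opening: 0.001
grip_force: 0.0
```

```bash
python3 - <<'E'
from h import *
print(env.state()["eef_pos"])
w=cam("wrist")["frame"]; a=cv2.resize(w[180:290,210:350],None,fx=3,fy=3,interpolation=cv2.INTER_CUBIC)
c=cam("scene"); b=c["frame"][150:250,130:230]; b=cv2.resize(b,(330,330),interpolation=cv2.INTER_CUBIC)
cv2.imwrite("pics/m6.png",cv2.convertScaleAbs(np.hstack([a,b])[:,:,::-1],alpha=2,beta=5))
T=np.linalg.inv(c["T"])
for z in (8,30,60):
    q=T@np.r_[429.5,-234.4,z,1]; print(z,c["F"]*q[:2]/q[2]+[c["cx"],c["cy"]])
E
```

```text
[ 429.14719286 -234.25309056    7.10433171]
8 [180.8894485  214.96542342]
30 [179.88290858 208.76458502]
60 [178.47930456 200.11761377]
```

View pics/m6.png

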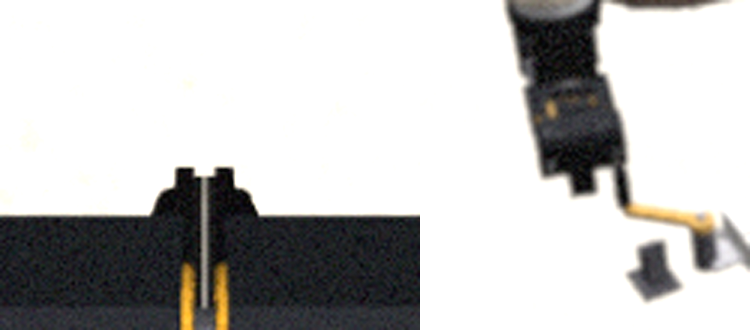

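The scene view puts the shut fingertip at about pixel (179.4,208.2), which is z≈30 mm while the reported z is 7. So the tips sit about 22 mm above the reported TCP. I'll regrasp the pin with that offset, at reported z≈45.

>>> arm_command:
  targets:
    - [0, 0, -45, 0, 0.2]
    - [0, 0, -90, 0, 0.5]
    - [20, 35, -95, 0, 0.5]
    - [30, 51, -95, 0, 0.5]
    - [30, 51, -95, 0, 0.5]

```text
t: 7.1
eef_pos: [486.2, -212.6, 102.9]
tcp_rot: [3.14, 0.0, 1.406]
ft_force: [-0.2, -0.5, -1.8]
opening: 0.369
grip_force: 0.0
```

>>> arm_command:
  targets:
    - [0, 0, 25, 0, 0.5]
    - [0, 0, 45, 0, 0.5]
    - [0, 0, 52, 0, 0.5]
    - [0, 0, 57, 0, 0.5]
    - [0, 0, 57, 0, 0.5]

```text
t: 7.6
eef_pos: [484.2, -213.3, 45.3]
tcp_rot: [-3.141, -0.0, 1.404]
ft_force: [1.0, 0.4, -0.0]
opening: 0.501
grip_force: 0.0
```

>>> arm_command:
  targets:
    - [0, 0, 0, 0, 0]
    - [0, 0, 0, 0, 0]
    - [0, 0, 0, 0, 0]
    - [0, 0, 0, 0, 0]
    - [0, 0, 0, 0, 0]

```text
t: 8.1
eef_pos: [484.5, -213.2, 45.6]
tcp_rot: [3.141, 0.0, 1.405]
ft_force: [0.3, -1.4, -0.2]
opening: 0.14
grip_force: 30.1
```

```bash
python3 - <<'E'
from h import *
s=env.state(); print(s["eef_pos"],s["opening"],s["grip_force"],s["ft_force"])
h=np.array([529.5,-163.7]); 
for k in np.radians([32,20,10,3,0,-2,-4]):
    a=k-np.radians(4.5); go((*(h-68*np.array([np.sin(a),np.cos(a)])),45),80)
E
```

```text
[ 484.49304573 -213.24404761   45.56576813] 0.1398443233835554 30.10077953338623 [ 0.25339123 -1.42580599 -0.23525327]
t 8.1 shift [-8.4 15.2  0.6] roll 0.5
t 8.1 shift [-11.3  29.1   0.6] roll 0.5
t 8.1 shift [-11.5  41.    0.6] roll 0.5
t 8.1 shift [-10.4  49.2   0.6] roll 0.5
t 8.1 shift [-9.7 52.7  0.6] roll 0.5
t 8.1 shift [-9.  55.   0.6] roll 0.5
t 8.1 shift [-8.4 57.2  0.6] roll 0.5
```

>>> arm_command:
  targets:
    - [-4, 8, 0, 0, 0]
    - [-7, 15, 0, 0, 0]
    - [-9, 22, 0, 0, 0]
    - [-10, 29, 0, 0, 0]
    - [-10, 29, 0, 0, 0]

```text
t: 8.6
eef_pos: [511.7, -228.8, 45.5]
tcp_rot: [-3.141, 0.001, 1.405]
ft_force: [-4.1, -4.5, 2.8]
opening: 0.137
grip_force: 30.0
```

>>> arm_command:
  targets:
    - [-0.3, 6, 0, 0, 0]
    - [-0.3, 12, 0, 0, 0]
    - [0.3, 17, 0, 0, 0]
    - [0.8, 20, 0, 0, 0]
    - [0.8, 20, 0, 0, 0]

```text
t: 9.1
eef_pos: [531.8, -230.7, 45.6]
tcp_rot: [3.141, 0.0, 1.405]
ft_force: [-3.2, -2.7, 4.0]
opening: 0.137
grip_force: 30.0
```

>>> arm_command:
  targets:
    - [0.3, 2, 0, 0, 0]
    - [0.5, 3, 0, 0, 0]
    - [0.7, 4, 0, 0, 0]
    - [0.7, 4, 0, 0, 0]

```text
t: 9.5
eef_pos: [535.4, -230.2, 45.5]
tcp_rot: [-3.141, -0.0, 1.405]
ft_force: [-3.9, 0.5, 5.7]
opening: 0.134
grip_force: 30.0
```

>>> arm_command:
  targets:
    - [0.2, 1, 0, 0, 0]
    - [0.4, 2, 0, 0, 0]
    - [0.4, 2, 0, 0, 0]
    - [0.4, 2, 0, 0, 0]

```text
t: 9.9
eef_pos: [535.9, -230.1, 45.4]
tcp_rot: [-3.139, -0.0, 1.405]
ft_force: [-10.6, -3.0, 9.0]
opening: 0.142
grip_force: 30.0
```

The hook is against its stop. One more small push, then release and back off upward.

>>> arm_command:
  targets:
    - [0.1, 1, 0, 0, 0]
    - [0.1, 1, 0, 0, 0]
    - [0.1, 1, 0, 0, 0]

```text
t: 10.2
eef_pos: [536.0, -230.0, 45.3]
tcp_rot: [-3.137, -0.001, 1.405]
ft_force: [-15.5, -3.3, 11.1]
opening: 0.135
grip_force: 30.0
```

>>> arm_command:
  targets:
    - [0, 0, 0, 0, 0.4]
    - [0, 0, 0, 0, 0.4]
    - [0, 0, 0, 0, 0.4]
    - [0, 0, 0, 0, 0.4]
    - [0, 0, -5, 0, 0.4]

```text
t: 10.7
eef_pos: [538.3, -230.1, 50.0]
tcp_rot: [-3.141, -0.0, 1.404]
ft_force: [-0.3, 0.4, 0.2]
opening: 0.395
grip_force: 0.0
```

>>> arm_command:
  targets:
    - [0, 0, -40, 0, 0.5]
    - [0, 0, -85, 0, 0.6]
    - [0, 0, -110, -8, 0.6]
    - [0, 0, -110, -16, 0.6]
    - [0, 0, -110, -24, 0.6]

```text
t: 11.2
eef_pos: [538.8, -230.4, 161.9]
tcp_rot: [3.14, 0.002, 1.829]
ft_force: [-0.4, 0.2, 0.1]
opening: 0.596
grip_force: 0.0
```

```bash
python3 - <<'E'
from h import *
print(env.state()["eef_pos"])
go((521,-80,155),184.5)
c=cam("top"); f=c["frame"]; hsv=cv2.cvtColor(f,cv2.COLOR_RGB2HSV)
E
```

```text
[ 538.80723762 -230.42969892  161.91110953]
t 11.2 shift [150.   21.2   6.7] roll -79.7
```

>>> arm_command:
  targets:
    - [40, 5, 0, -8, 0.6]
    - [80, 10, 0, -17, 0.6]
    - [120, 16, 0, -25, 0.6]
    - [150, 21, 0, -34, 0.6]
    - [150, 21, 0, -42, 0.6]

```text
t: 11.75
eef_pos: [520.7, -76.8, 160.8]
tcp_rot: [3.141, -0.0, 2.562]
ft_force: [-0.1, -1.1, -0.3]
opening: 0.602
grip_force: 0.0
```

>>> arm_command:
  targets:
    - [0, 0, 0, -8, 0.6]
    - [0, 0, 0, -17, 0.6]
    - [0, 0, 0, -25, 0.6]
    - [0, 0, 0, -34, 0.6]
    - [0, 0, 0, -38, 0.6]

```text
t: 12.25
eef_pos: [521.4, -79.8, 160.6]
tcp_rot: [3.142, 0.0, -3.061]
ft_force: [-0.8, 0.3, 0.1]
opening: 0.602
grip_force: 0.0
```

>>> arm_command:
  targets:
    - [0, 10, 0, 0, 0.6]
    - [0, 20, 0, 0, 0.6]
    - [0, 20, 0, 0, 0.6]

```text
t: 12.55
eef_pos: [519.5, -58.5, 160.5]
tcp_rot: [3.141, -0.0, -3.065]
ft_force: [0.1, -0.9, -0.6]
opening: 0.601
grip_force: 0.0
```

```bash
python3 - <<'E'
from h import *
s=env.state(); print(s["eef_pos"],np.degrees(s["tcp_rot"]))
c=cam("wrist"); save(c,"w7"); cv2.imwrite("pics/w7b.png",cv2.convertScaleAbs(c["frame"][:,:,::-1],alpha=1.5,beta=5))
E
```

```text
[519.49181068 -58.51719476 160.51081407] [ 1.79981254e+02 -3.47318376e-03 -1.75621165e+02]
```

View pics/w7b.png

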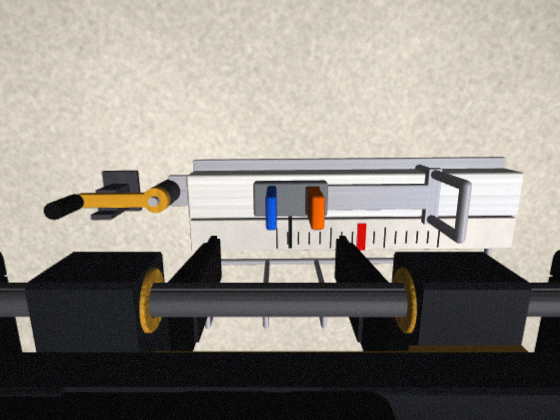

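The hook is home in its catch, and the rack is square to the tool. Pointer at about (290,232), red mark (362,236), blue tab (271,208), orange thumb (317,208). I'll measure the distances.

```bash
cat >> h.py <<'E'
YAW=np.radians(4.5); RY=np.array([-np.sin(YAW),np.cos(YAW),0]); RX=np.array([np.cos(YAW),np.sin(YAW),0])
def blob(c,lo,hi,box):
    u0,v0,u1,v1=box; hsv=cv2.cvtColor(c["frame"],cv2.COLOR_RGB2HSV)[v0:v1,u0:u1]
    k=cv2.inRange(hsv,lo,hi); _,_,st,ce=cv2.connectedComponentsWithStats(k)
    i=1+np.argmax(st[1:,4]); return st[i]+[u0,v0,0,0,0], ce[i]+[u0,v0]
RED=((0,190,50),(5,255,255)); ORG=((6,150,40),(16,255,255)); BLU=((100,120,30),(130,255,255))
def look(box=(180,150,480,255)):
    c=cam("wrist"); s=env.state(); o=s["eef_pos"]; out={}
    for n,col,z in(("red",RED,34),("org",ORG,96),("blu",BLU,96)):
        st,ce=blob(c,*col,box); p=plane(c,*ce,z); out[n]=(st,ce)
        print(n,st,ce.round(1),"rel rack x,y",((p-o)@RX).round(1),((p-o)@RY).round(1))
    st,ce=out["red"]; 
    g=cv2.cvtColor(c["frame"],cv2.COLOR_RGB2GRAY); u0=out["blu"][0][0]; v=int(ce[1])
    row=g[v-14:v+8,u0-10:int(ce[0])+30].astype(float); col=row.mean(0)
    print("dark cols",[(int(i+u0-10),int(x)) for i,x in enumerate(col) if x<np.median(col)*.75])
    return c,out
E
python3 - <<'E'
from h import *
c,o=look()
for zz in(0,22):
    c["T"][2,3]+=zz; f=lambda u,v,z:plane(c,u,v,z)@RY
    print(zz,"mark-ptr",f(*o["red"][1],34)-f(290.5,o["red"][1][1],36), "hinge",plane(c,155,201,54),"pin",plane(c,50,212,84),"ends",f(513,236,34)-f(191,236,34),"ptr-tab",f(290.5,232,36)-f(271,225,96))
E
```

```text
red [357 224  10  27 204] [361.7 236.5] rel rack x,y 40.1 78.5
org [308 187  18  42 569] [317.3 207.8] rel rack x,y -3.1 29.5
blu [266 186  12  44 433] [271.7 207.8] rel rack x,y -3.1 -4.0
dark cols [(276, 91), (277, 58), (288, 90), (289, 37), (290, 12), (291, 10), (292, 62), (299, 94), (320, 71), (331, 68), (340, 91), (341, 80), (342, 70), (343, 88), (344, 92), (358, 65), (359, 51), (360, 50), (361, 50), (362, 51), (363, 50), (364, 50), (365, 50), (366, 92), (374, 88), (385, 67)]
0 mark-ptr 66.32894824779626 hinge [ 529.39528994 -163.02735258   54.        ] pin [ 536.75517477 -234.2909296    84.        ] ends 299.66383280232526 ptr-tab 16.750187984261686
22 mark-ptr 70.86122274493295 hinge [ 535.07209023 -170.23117159   54.        ] pin [ 543.65512739 -248.06264933   84.        ] ends 320.1625311593131 ptr-tab 17.984380003165526
```

>>> arm_command:
  targets:
    - [-3, 14, 0, 0, 0.65]
    - [-3, 14, 40, 0, 0.65]
    - [-3, 14, 80, 0, 0.65]
    - [-3, 14, 105, 0, 0.65]
    - [-3, 14, 118, 0, 0.65]

```text
t: 13.15
eef_pos: [520.8, -44.9, 40.2]
tcp_rot: [3.141, -0.003, -3.064]
ft_force: [-0.0, -0.1, 0.7]
opening: 0.65
grip_force: 0.0
```

>>> arm_command:
  targets:
    - [0, 0, 0, 0, 0.6]
    - [0, 0, 0, 0, 0.6]

```text
t: 13.35
eef_pos: [521.9, -45.4, 42.7]
tcp_rot: [3.142, 0.0, -3.064]
ft_force: [0.9, -0.2, -0.1]
opening: 0.604
grip_force: 0.0
```

```bash
python3 - <<'E'
from h import *
s=env.state(); print(s["eef_pos"],np.degrees(s["tcp_rot"]))
try: look((100,60,560,300))
except Exception as e: print(e)
E
```

```text
[521.90916656 -45.39048868  42.71974579] [ 1.79995644e+02  6.85072223e-03 -1.75544426e+02]
red [382 274   9   9  45] [387.4 276.8] rel rack x,y 25.9 66.8
org [ 300  224   30   59 1458] [314.1 254.6] rel rack x,y -12.8 15.3
blu [ 225  221   27   62 1377] [239.5 253.6] rel rack x,y -13.2 -15.7
dark cols [(215, 10), (216, 10), (217, 10), (218, 10), (219, 14), (220, 36), (227, 26), (228, 32), (244, 33), (245, 30), (246, 29), (247, 28), (248, 30), (273, 30), (274, 25), (275, 25), (276, 25), (302, 35), (303, 22), (304, 21), (305, 21), (306, 31), (336, 17), (337, 6), (338, 4), (339, 4), (340, 6), (341, 4), (342, 5), (343, 5), (344, 5), (345, 4), (346, 5), (347, 5), (348, 5), (349, 5), (350, 5), (351, 5), (352, 5), (353, 4), (354, 5), (355, 4), (356, 4), (357, 4), (358, 4), (359, 4), (360, 3), (361, 4), (362, 3), (363, 3), (364, 3), (365, 4), (366, 3), (367, 3), (368, 3), (369, 4), (370, 5), (371, 10), (372, 17), (373, 19), (374, 22), (375, 24), (376, 28), (377, 36), (394, 20), (395, 13), (396, 17), (397, 18), (398, 19), (399, 21), (400, 20), (401, 21), (402, 19), (403, 20), (404, 20), (405, 20), (406, 21), (407, 21), (408, 20), (409, 19), (410, 19), (411, 18), (412, 15), (413, 12), (414, 8), (415, 5), (416, 5)]
```

>>> arm_command:
  targets:
    - [0, 2, 0, 0, 0.54]
    - [0, 7, 0, 0, 0.54]
    - [0, 13, 0, 0, 0.54]
    - [0, 20, 0, 0, 0.54]
    - [0, 27, 0, 0, 0.54]

```text
t: 13.9
eef_pos: [519.6, -18.2, 42.6]
tcp_rot: [-3.141, 0.001, -3.063]
ft_force: [0.9, -1.7, 1.0]
opening: 0.538
grip_force: 1.1
```

>>> arm_command:
  targets:
    - [0, 7, 0, 0, 0.54]
    - [0, 14, 0, 0, 0.54]
    - [0, 21, 0, 0, 0.54]
    - [0, 26, 0, 0, 0.54]
    - [0, 29, 0, 0, 0.54]

```text
t: 14.4
eef_pos: [517.1, 10.7, 42.4]
tcp_rot: [3.141, -0.0, -3.063]
ft_force: [0.1, -1.0, 2.9]
opening: 0.538
grip_force: 1.0
```

>>> arm_command:
  targets:
    - [0, 2, 0, 0, 0.54]
    - [0, 4, 0, 0, 0.54]
    - [0, 6, 0, 0, 0.54]
    - [0, 6, 0, 0, 0.54]

```text
t: 14.8
eef_pos: [516.7, 16.3, 42.4]
tcp_rot: [3.141, -0.0, -3.064]
ft_force: [0.6, 0.1, -0.8]
opening: 0.542
grip_force: 0.0
```

```bash
python3 - <<'E'
from h import *
s=env.state(); print(s["eef_pos"],s["opening"])
M=np.array([519.49,-58.52,0])+78.5*RY; print("mark rel y",(M-s["eef_pos"])@RY)
for n in("wrist","top"):
    c=cam(n); save(c,n+"8"); b=(100,60,560,300) if n=="wrist" else (200,200,330,290)
    for k,col,z in(("red",RED,34),("org",ORG,96),("blu",BLU,96)):
        try: st,ce=blob(c,*col,b); p=plane(c,*ce,z)-s["eef_pos"]; print(n,k,st,ce.round(1),(p@RX).round(1),(p@RY).round(1))
        except Exception as e: print(n,k,"none")
c=cam("wrist"); T=np.linalg.inv(c["T"])
for x in (-8,0,8):
  q=T@np.r_[M[:2]+x*RX[:2],34,1]; print(x,c["F"]*q[:2]/q[2]+[c["cx"],c["cy"]])
E
```

```text
[516.69474788  16.25824278  42.35126839] 0.54247155134062
mark rel y 3.732960630498966
wrist red [276 275  12   8  91] [281.4 278.5] 27.1 2.3
wrist org [ 294  223   27   60 1428] [306.5 254.3] -12.8 12.0
wrist blu [ 217  221   29   62 1478] [231.9 254.1] -12.9 -18.9
top red none
top org none
top blu none
-8 [284.24615285 217.89412617]
0 [284.18353401 231.04429198]
8 [284.12205331 243.95544577]
```

```bash
cat >> h.py <<'E'
def prof(u0=225,u1=330,v0=272,v1=284):
    c=cam("wrist"); f=c["frame"].astype(int)
    for v in range(v0,v1,3):
        print(v,"R:",' '.join("%d"%(x//4) for x in f[v,u0:u1,0]))
    v=v0+6; print("G:",' '.join("%d"%(x//4) for x in f[v,u0:u1,1]))
    return c
E
python3 - <<'E'
from h import *
prof()
E
```

```text
272 R: 3 0 2 2 2 1 3 3 1 0 0 0 1 0 0 0 2 0 4 33 38 39 39 39 38 39 39 39 38 39 38 38 38 38 39 38 38 38 39 38 38 25 8 2 2 5 14 35 39 38 37 38 38 38 38 38 39 38 38 39 39 38 39 39 38 39 38 38 38 24 13 10 11 16 20 25 31 36 38 38 38 38 39 39 40 39 40 40 40 41 41 40 41 42 42 35 38 39 39 40 39 38 39 40 17
275 R: 2 1 1 1 1 0 2 1 0 1 1 1 2 1 3 1 1 1 24 36 38 39 39 39 39 39 39 39 39 39 38 38 38 38 38 38 39 38 38 38 38 24 8 3 1 2 9 35 38 39 33 28 27 27 28 27 27 27 28 28 28 28 28 32 38 38 38 38 39 29 15 10 11 16 20 26 31 36 38 37 38 38 38 39 39 40 40 40 41 41 41 41 42 41 41 34 38 39 39 40 39 39 40 31 12
278 R: 1 2 1 1 3 2 2 1 2 1 3 1 0 1 0 1 1 12 34 38 37 38 38 38 39 39 39 39 39 39 39 38 40 39 39 39 38 39 39 38 38 25 8 2 2 3 9 34 38 38 36 35 34 34 34 34 34 34 35 33 34 34 34 37 39 39 39 38 39 38 19 11 11 16 21 27 32 37 38 38 38 39 39 39 40 39 40 40 41 41 41 41 41 41 41 34 37 39 40 39 40 39 39 39 19
281 R: 3 2 1 1 1 2 1 3 1 0 0 0 0 0 0 3 4 32 37 37 37 37 38 38 38 38 38 38 38 39 38 39 39 39 38 38 38 37 39 38 38 25 9 3 1 3 8 33 38 38 36 34 34 34 34 34 35 35 34 34 34 34 35 36 38 39 38 38 40 38 22 11 11 15 21 26 31 37 38 38 38 38 39 39 39 40 39 40 41 41 41 41 42 42 42 35 37 39 40 39 39 39 39 40 39
G: 13 14 13 14 14 13 15 14 14 14 13 10 8 8 8 9 8 16 33 36 36 37 38 37 37 37 38 37 37 38 38 37 39 38 38 38 36 38 37 37 37 24 8 1 3 2 9 32 36 37 19 4 0 0 0 0 1 1 2 0 0 0 1 16 34 38 38 37 38 37 16 4 4 6 8 11 12 15 15 14 15 15 16 16 15 15 15 17 17 16 16 17 16 16 16 13 34 39 38 38 38 37 38 38 19
```

Pointer is centred at column 269 and the red band at 281.7, so about 7.6 mm remain.

>>> arm_command:
  targets:
    - [0, 2, 0, 0, 0.54]
    - [0, 4, 0, 0, 0.54]
    - [0, 6, 0, 0, 0.54]
    - [0, 7, 0, 0, 0.54]
    - [0, 7, 0, 0, 0.54]

```text
t: 15.5
eef_pos: [516.2, 23.3, 42.4]
tcp_rot: [3.141, -0.0, -3.063]
ft_force: [-0.0, -1.1, -0.6]
opening: 0.539
grip_force: 0.0
```

```bash
cat >> h.py <<'E'
def gap():
    c=cam("wrist"); f=c["frame"].astype(int)[274:283,225:340]; r=f[:,:,0].mean(0); g=f[:,:,1].mean(0); b=f[:,:,2].mean(0)
    red=np.where((g<35)&(r>85)&(b<45))[0]; dark=np.where((r<50)&(g<50))[0]
    s=env.state(); print("red cols",red+225,"dark",dark+225); print(s["eef_pos"].round(1),s["opening"].round(3),s["grip_force"],s["ft_force"].round(1))
E
python3 - <<'E'
from h import *
gap()
E
```

```text
red cols [264 265 272 273 274 275 299] dark [235 236 237 238 239 240 241 267 268 269 270 296 297 330 331 332 333 334
 335 336 337 338 339]Traceback (most recent call last):
  File "<stdin>", line 2, in <module>
  File "h.py", line 48, in gap
    s=env.state(); print("red cols",red+225,"dark",dark+225); print(s["eef_pos"].round(1),s["opening"].round(3),s["grip_force"],s["ft_force"].round(1))
                                                                                          ^^^^^^^^^^^^^^^^^^
AttributeError: 'float' object has no attribute 'round'
```

The pointer is centred on 268.7 and the band on 269.9, so it's on the mark. I'll nudge it 0.7 mm and pause there.

>>> arm_command:
  targets:
    - [0, 0.7, 0, 0, 0.54]
    - [0, 0.7, 0, 0, 0.54]
    - [0, 0.7, 0, 0, 0.54]
    - [0, 0.7, 0, 0, 0.54]
    - [0, 0.7, 0, 0, 0.54]

```text
t: 16.05
eef_pos: [516.2, 23.8, 42.5]
tcp_rot: [3.141, 0.0, -3.064]
ft_force: [0.3, -0.1, 0.3]
opening: 0.54
grip_force: 0.1
```

>>> arm_command:
  targets:
    - [0, 0, 0, 0, 0.54]
    - [0, 0, 0, 0, 0.54]
    - [0, 0, 0, 0, 0.54]
    - [0, 0, 0, 0, 0.54]
    - [0, 0, 0, 0, 0.54]

```text
t: 16.55
eef_pos: [516.2, 23.8, 42.4]
tcp_rot: [3.141, 0.0, -3.064]
ft_force: [-0.1, 0.4, 0.1]
opening: 0.542
grip_force: 0.0
```

```bash
sed -i 's/s\["opening"\].round(3)/round(s["opening"],3)/' h.py; python3 - <<'E'
from h import *
gap()
E
```

```text
red cols [263 264 265 272 273 274 299] dark [235 236 237 238 239 240 241 267 268 269 270 296 297 330 331 332 333 334
 335 336 337 338 339]
[516.2  23.8  42.4] 0.54 0.01370116020552814 [0.9 0.2 0.8]
```

>>> arm_command:
  targets:
    - [0, 0, 0, 0, 0.54]
    - [0, 0, 0, 0, 0.54]
    - [0, 0, 0, 0, 0.54]
    - [0, 0, 0, 0, 0.54]
    - [0, 0, 0, 0, 0.54]

```text
t: 17.1
eef_pos: [516.2, 23.7, 42.4]
tcp_rot: [3.142, 0.0, -3.064]
ft_force: [-0.2, -0.9, 0.6]
opening: 0.537
grip_force: 0.0
```

>>> arm_command:
  targets:
    - [0, -1, 0, 0, 0.52]
    - [0, -1.9, 0, 0, 0.5]
    - [0, -2.9, 0, 0, 0.48]
    - [0, -3.5, 0, 0, 0.466]
    - [0, -3.5, 0, 0, 0.466]

```text
t: 17.6
eef_pos: [516.5, 20.1, 42.4]
tcp_rot: [3.142, -0.0, -3.064]
ft_force: [-0.0, -0.7, 0.1]
opening: 0.465
grip_force: 0.0
```

```bash
python3 - <<'E'
from h import *
gap()
E
```

```text
red cols [270 271 278 279 280] dark [225 226 227 228 229 231 244 245 246 247 248 273 274 275 276 303 304 305
 329 330 331 332 333 334 335 336 337 338 339]
[516.5  20.2  42.4] 0.467 0.0 [-0.6 -0.4  0.6]
```

>>> arm_command:
  targets:
    - [0, -0.8, 0, 0, 0.449]
    - [0, -1.6, 0, 0, 0.432]
    - [0, -2.4, 0, 0, 0.415]
    - [0, -3.3, 0, 0, 0.398]
    - [0, -3.3, 0, 0, 0.398]

```text
t: 18.15
eef_pos: [516.7, 16.7, 42.5]
tcp_rot: [-3.141, 0.0, -3.064]
ft_force: [0.1, -2.1, 0.2]
opening: 0.4
grip_force: 10.0
```

```bash
python3 - <<'E'
from h import *
gap()
E
```

```text
red cols [275 276 283 284 285 286] dark [225 226 227 228 229 230 231 232 233 234 235 236 251 252 253 254 278 279
 280 281 298 299 323 324 325 326 327 328 329 330 331 332 333 334 335 336
 337 338 339]
[516.8  16.7  42.4] 0.4 10.011899918317795 [-0.6 -1.9 -0.3]
```

>>> arm_command:
  targets:
    - [0, -0.7, 0, 0, 0.381]
    - [0, -1.5, 0, 0, 0.364]
    - [0, -2.3, 0, 0, 0.347]
    - [0, -3.1, 0, 0, 0.33]
    - [0, -3.1, 0, 0, 0.33]

```text
t: 18.7
eef_pos: [517.0, 13.7, 42.4]
tcp_rot: [-3.142, 0.0, -3.064]
ft_force: [-0.6, -1.4, 0.5]
opening: 0.329
grip_force: 10.0
```

```bash
python3 - <<'E'
from h import *
gap()
E
```

```text
red cols [280 281 282 288 289] dark [225 226 227 228 229 230 231 232 233 234 235 236 237 238 239 240 241 242
 243 244 259 260 261 283 284 285 286 287 291 316 317 318 319 320 321 322
 323 324 325 326 327 328 329 330 331 332 333 334 335 336 337 338 339]
[517.   13.7  42.4] 0.332 10.008613765239716 [-0.2 -1.4  0.2]
```

>>> arm_command:
  targets:
    - [0, -0.8, 0, 0, 0.313]
    - [0, -1.5, 0, 0, 0.296]
    - [0, -1.8, 0, 0, 0.28]
    - [0, -1.8, 0, 0, 0.2]
    - [0, -1.8, 0, 0, 0]

```text
t: 19.25
eef_pos: [517.1, 12.0, 42.4]
tcp_rot: [3.142, 0.0, -3.064]
ft_force: [-0.4, -0.9, 0.2]
opening: 0.289
grip_force: 30.0
```

>>> arm_command:
  targets:
    - [0, 0, 0, 0, 0]
    - [0, 0, 0, 0, 0]
    - [0, 0, 0, 0, 0]
    - [0, 0, 0, 0, 0]

```text
t: 19.65
eef_pos: [517.1, 12.0, 42.5]
tcp_rot: [3.142, 0.0, -3.064]
ft_force: [0.4, -1.5, -0.1]
opening: 0.292
grip_force: 30.0
```

```bash
python3 - <<'E'
from h import *
gap(); prof(265,310)
E
```

```text
red cols [283 284 285 289] dark [225 226 227 228 229 230 231 232 233 234 235 236 237 238 239 240 241 242
 243 244 245 246 247 248 249 263 264 265 287 311 312 313 314 315 316 317
 318 319 320 321 322 323 324 325 326 327 328 329 330 331 332 333 334 335
 336 337 338 339]
[517.1  12.   42.4] 0.293 29.9910306930542 [-0.  -1.4  0.6]
272 R: 1 13 35 39 39 39 40 40 40 40 40 41 39 40 41 40 40 38 40 40 40 20 11 16 21 26 32 38 39 39 38 39 41 40 40 40 40 41 41 42 42 42 42 43 42
275 R: 1 20 37 39 40 39 39 39 40 40 39 39 39 39 40 40 38 33 32 32 31 16 10 15 22 26 33 37 39 39 39 39 40 40 40 40 41 41 41 41 42 42 43 43 42
278 R: 1 25 38 39 40 40 39 40 39 39 40 39 40 39 39 40 39 36 35 35 35 16 10 16 22 26 32 38 38 39 39 40 40 41 41 39 40 41 42 43 41 43 42 42 42
281 R: 1 35 39 40 39 39 38 39 39 39 38 39 40 39 39 38 39 36 35 35 35 16 9 16 22 26 32 38 39 39 39 41 40 41 40 41 40 41 41 42 43 42 42 43 43
G: 8 27 37 38 38 38 38 38 38 39 39 39 38 38 38 38 38 15 1 1 0 1 4 6 8 9 13 15 15 15 15 16 16 17 16 15 16 16 16 18 15 17 18 16 17
```

```bash
python3 - <<'E'
from h import *
print(env.job_done())
E
```

```text
the job is handed in; nothing more can be done
None
```

The job is handed in at about 20 s of the 64 s limit: the hook is home in its catch and the leg is on the red mark. The lever is fully closed, with tab and lever still pinched at 30 N. At the end the lever hid the pointer, so the final leg position comes from the hand position, which shows it stayed within about 0.2 mm during the squeeze.

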